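Close the paint pressure pot

ROBOT

A 6-joint arm with a two-finger parallel gripper is mounted at the origin on the work surface. World frame = base frame: x ahead of the robot, y to its left, z up, the work surface at z = 0. Lengths are in m, angles in degrees, forces in N, time in s.
With the tool pointing down it reaches from about 0.3 to 0.75 m from the base axis. Payload 8.5 kg.
Tool frame: the origin (TCP) lies between the finger pads; the fingertips stand env.finger_overhang ahead of it and the grasp point (between the pads) lies 2 mm behind it (env.finger_overhang is the distance from the TCP to the fingertips, in m); z points along the fingers, y is the line along which they close (so a half turn about z gives the same grasp; the last joint's range is limited). The gripper opens to 85 mm and grips with 20 to 120 N. Pads are 22 mm wide; open, the fingers measure 114 mm over their backs; the gripper's body (76 mm by 85 mm) begins 54 mm behind the grasp point. The pads swing forward as they close: fully open they stand 13 mm farther back than shut.
Start: joints at [-84.758, 21.807, 74.336, -0, 83.858, -12.336], TCP at [0.166, -0.524, 0.248] pointing down, gripper open.
Joint ranges: [-178.18, 178.18], [-50.72, 133.34], [12.68, 142.11], [-81.47, 261.47], [9.98, 163.14], [-165.26, 165.26]. Speed limits (degrees/s): [136.94, 136.94, 180, 180, 180, 180].

INTERFACE

Orientations are given as a 3x3 rotation matrix whose columns are the frame's x, y, z axes.
In Python, from rig import env gives the robot as it stands. The module is installed in compiled form; this text tells all that it offers.
- The arm moves only by the tool jog_arm, never from a script. Its arguments are lists of equal length, an entry for each row: "hand": the finger opening in m, from 0 to 0.0854; "travel": the shift along the world's x, y, z in m, a list of three; "yaw": the turn about the world's z in rad. A call has exactly 5 rows; each row shifts and turns the commanded pose from where the row before left it; what a row does not reach is not made up. A row lasts 1/8 s, in which the tool goes at most 62.5 mm and 10.7 degrees, less where a joint would pass 70% of its speed; a pose out of reach is approached as far as the arm can. A call is refused whole if a number of a shift passes 0.0625 or a number of a turn 0.188, either way. A call with a gripper value outside its range is refused whole. The fingers move at their own pace and stop on an object; "grip_force" is the grip in N (left out, the last holds). Time passes only in rows, so rows that do not move let the fingers close, or fill a call up. It gives the time, the measured TCP pose, the force, the opening and the grip force at its end, in the units of the state.
- env.observe(): the state, without advancing time (a new reading comes with each control period).
- env.get_image(name): name is "scene" or "top" or "wrist"; returns the picture (384x512x3 uint8, red, green, blue); there is no depth.
- env.calibration(name): a dict with "fx", "fy", "cx", "cy" (pixels), "k1" (the pictures are not rectified: a ray, as slopes to the right and down, at radius r is drawn at 1 + k1 r^2 times it, then the intrinsics apply), "position" and "rotation" of the camera in the world; the wrist camera has in their place "hand_eye" (4x4, takes a point from camera to tool coordinates, whose origin is the TCP and whose axes are the flange's). Camera axes: x right, y down, z forward; pixel columns grow to the right and rows downward; lengths in m; the calibration is good to about 2 mm. A picture is of the moment at which its call begins: read the wrist's pose just before it. calibration takes no time and is no camera call.
- env.close_job(): hands the job in; it is judged then, once.
The state is a dict: "time_s": time; "q": joint angles; "qvel": joint speeds; "joint_efforts": joint torques, N m; "position": TCP position; "tool_rot": TCP orientation; "ft_force": force on the tool from outside, world axes, zero at the start; "wrist_torque": the same for the moment, N m; "grip_width": finger opening in m; "gripper_force": force on a finger pad.
Only numpy, scipy, OpenCV 4.12 (cv2) and the standard library are available. Lean on these libraries where they do the work, as an engineer would, in place of code of your own. Each camera call takes 0.05 s, during which the arm holds its last target. There are 200 camera calls.

TASK

The lid of the paint pressure pot is on but its four star knobs are loose. Tighten them clockwise in star order, each knob followed by the one opposite, in two passes: in the first bring all four just finger-snug, in the second make all four firmly tight, without forcing any. Leave the lid seated, let go, and leave the other things on the bench where they are.

Things in the scene. Friction and masses are not known exactly. Their poses are not given: they have to be found in the camera images.
- pot: blue round paint pressure pot fixed to the bench, 170 mm in diameter, with a 204 mm steel flange; origin at the centre of its underside, z up. Four steel studs stand on a circle of radius 70 mm, at 45, 135, 225 and 315 degrees from its x axis (knobs 1, 2, 3, 4). Its rubber seats carry the lid's underside at 118 mm.
- lid: loose round aluminium lid, 14 mm thick, 0.6 kg, 124 mm in diameter with four slotted ears (to radius 95 mm) around the studs; origin at the centre of its underside, z up, top face 132 mm above the bench. A brass fitting 24 mm across stands 16 mm above the top face at its centre. It can shift 2 to 3 mm in its slots.
- knob1: black six-lobed star knob, 50 mm across, 26 mm tall, white line on top of one lobe; origin on its axis at its underside (about 142 mm above the bench when loose, grip height 13 mm above that), z up, x along the white line. The knobs stand at the corners of a square, numbered counter-clockwise seen from above: 1 is opposite 3, 2 is opposite 4. All four work alike; see knob2, 3 and 4
- knob2: star knob like knob1. The knobs tighten clockwise seen from above and go down 2 mm per radian on their studs. Their rubber grip twists on the screw by 0.25 rad per N m. Loose they resist with about 0.11 N m. Under each is a 28 mm steel foot on a stiff spring, which meets the lid after 0.1 to 1.1 rad: different for each knob and not to be read from poses, as the hidden feet differ in length by up to 1 mm
- knob3: star knob like knob1. Once a foot has met the lid, its press grows by 40 to 50 N per radian of further turn, and the moment resisting the turn climbs with it: about 0.10 N m + 0.0085 N m per N of press (more or less by 15 percent, with the friction), so by about 0.3 N m per rad. A knob stays where it is left. Needs a grip of some 30 N or more
- knob4: star knob like knob1. Loose: no press on the lid. Finger-snug: a press of 4 to 22 N; aim at 0.19 N m, about 0.25 to 0.3 rad past the first touch. Firmly tight: 27 to 65 N; aim at 0.43 N m, about 0.8 rad of hand turn beyond snug. Forced: over 85 N, from about 0.7 N m
- paint_can: bystander: round green paint can with a paper band and a steel lid, 100 mm in diameter, 110 mm tall; origin at the centre of its underside
- thinner: bystander: white bottle with a red cap, 64 mm in diameter, 150 mm tall; origin at the centre of its underside
- filler_knife: bystander: filler knife with an orange handle lying flat, 192 mm long, blade 75 mm wide along +x, 18 mm tall; origin at the handle
Things that resemble listed ones, but are neither listed nor needed, are in the scene too. What is meant by the lid is not red, and is the smaller of those in its own colour.

How it is judged:
By the outcome, as a careful person would: the job done as asked, in the order asked, and still so for the second after the job is handed in, with the robot touching nothing.
It also fails if it takes over 72 s, if anything falls off the work surface, if the arm or the gripper's body presses on something with over 40 N, if the wrist force passes 120 N, or if a joint passes its speed limit or range.

## Working session

There is one attempt and no reset: what is moved stays moved. The work goes in short steps, Python scripts to look and compute and a tool call to move; the robot and the scene stay as the last step left them, time stands still between calls to the robot, and variables do not carry over. Pictures are saved under pics/ and viewed, at most 10 in all, crops included, and the job is handed in when it is done.

Besides the shell and the picture viewer there is one more tool, called after ">>>" by a JSON object that holds its "method" and its "body". jog_arm: Moves the arm, as the interface text tells. Its arguments: {"type":"object","properties":{"hand":{"type":"array"},"travel":{"type":"array"},"yaw":{"type":"array"},"grip_force":{"type":"number"}},"required":["hand","travel","yaw"]}

```bash
mkdir -p pics; ls
python3 - <<'E'
from rig import env
import cv2,numpy as np
o=env.observe();print({k:np.round(v,3).tolist() for k,v in o.items()});print(env.finger_overhang)
for n in("top","scene"):
    im=env.get_image(n);cv2.imwrite(f"pics/{n}0.png",im[:,:,::-1]);c=env.calibration(n);print(n,{k:np.round(v,4).tolist() for k,v in c.items()})
print(env.calibration("wrist"))
E
```

```text
pics
{'time_s': 0.0, 'q': [-84.754, 21.842, 74.386, 0.001, 83.858, -12.334], 'qvel': [0.064, 0.018, 0.054, -0.021, -0.017, -0.037], 'joint_efforts': [0.002, -44.846, -23.128, -0.0, 0.005, 0.0], 'position': [0.166, -0.524, 0.248], 'tool_rot': [[0.953, 0.302, -0.0], [0.302, -0.953, 0.001], [0.0, -0.001, -1.0]], 'ft_force': [0.727, -0.104, -0.374], 'wrist_torque': [-0.022, -0.02, 0.044], 'gripper_force': 0.0, 'grip_width': 0.086}
0.017
top {'fx': 434.6308, 'fy': 434.6308, 'cx': 263.8291, 'cy': 198.8178, 'k1': -0.1664, 'position': [0.3572, -0.0129, 1.3895], 'rotation': [[-0.0111, -0.9882, 0.1528], [-0.9998, 0.0136, 0.0154], [-0.0173, -0.1526, -0.9881]]}
scene {'fx': 431.5374, 'fy': 431.5374, 'cx': 256.4026, 'cy': 195.7556, 'k1': -0.1083, 'position': [1.5259, 0.0087, 0.8218], 'rotation': [[-0.0516, 0.6007, -0.7978], [0.9984, 0.0483, -0.0282], [0.0216, -0.798, -0.6022]]}
{'fx': 342.21704059656025, 'fy': 342.21704059656025, 'cx': 251.02073555750204, 'cy': 195.36006977836624, 'k1': 0.03623822038663832, 'hand_eye': array([[ 9.09150917e-05, -9.62249295e-01, -2.72169590e-01,
         6.86172330e-02],
       [ 9.99999981e-01,  4.08821834e-05,  1.89500370e-04,
        -2.79798467e-04],
       [-1.71219710e-04, -2.72169602e-01,  9.62249281e-01,
        -1.25192595e-01],
       [ 0.00000000e+00,  0.00000000e+00,  0.00000000e+00,
         1.00000000e+00]])}
```

View pics/top0.png

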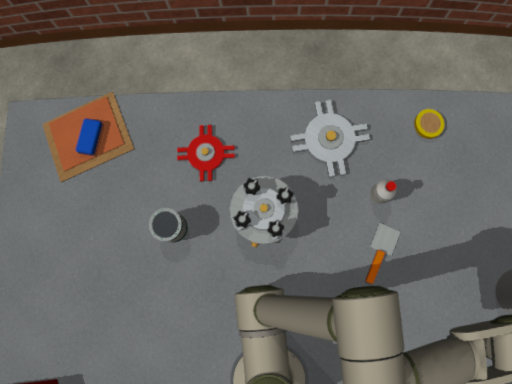

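View pics/scene0.png

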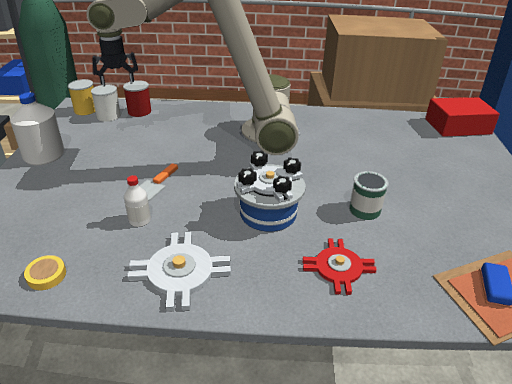

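The top view shows the pot at (264,209) with four black knobs at (252,186), (286,195), (242,219) and (276,229). The lid could be confused with three things: the lid on the pot at (264,209), which is silver and the smaller of its colour; the big silver lid at (331,136), too large; and the red lid at (206,152), ruled out by colour. I choose the one on the pot.

```bash
cat > h.py <<'E'
from rig import env
import cv2,numpy as np
def ray(n,uv,T=None):
    c=env.calibration(n);a=np.array([[(uv[0]-c['cx'])/c['fx'],(uv[1]-c['cy'])/c['fy']]])
    r=np.linalg.norm(a);s=r
    for _ in range(20): s=r/(1+c['k1']*s*s)
    d=np.r_[a[0]*(s/r if r else 1),1]
    if n=="wrist":
        H=T@c['hand_eye'];return H[:3,3],H[:3,:3]@d
    return np.array(c['position']),np.array(c['rotation'])@d
def at(n,uv,z,T=None):
    p,d=ray(n,uv,T);return p+d*(z-p[2])/d[2]
def pose():
    o=env.observe();T=np.eye(4);T[:3,:3]=o['tool_rot'];T[:3,3]=o['position'];return T
E
python3 - <<'E'
from h import *
im=cv2.imread("pics/top0.png");m=(im.max(2)<60).astype(np.uint8);m[:170]=0;m[250:]=0;m[:,:225]=0;m[:,305:]=0
n,l,s,c=cv2.connectedComponentsWithStats(m)
for i in range(1,n):
    if s[i,4]>40: print(s[i],c[i].round(1),at("top",c[i],.162).round(4))
print(at("top",(264,208),.148))
for uv,z in(((168,225),.11),((385,190),.1),((378,255),.01)):print(at("top",uv,z))
cv2.imwrite("pics/crop0.png",cv2.resize(im[165:255,215:315],None,fx=6,fy=6,interpolation=2))
E
```

```text
[244 178  16  17 121] [251.3 187. ] [0.5819 0.0418 0.162 ]
[277 189  17  15 119] [284.7 196.2] [ 0.5537 -0.0535  0.162 ]
[234 212  17  16 111] [242.2 220.2] [0.4863 0.0683 0.162 ]
[268 222  16  15 116] [275.5 229.3] [ 0.4592 -0.0259  0.162 ]
[0.52235979 0.00627128 0.148     ]
[0.47977022 0.29442802 0.11      ]
[ 0.5785875  -0.36119403  0.1       ]
[ 0.38466744 -0.35253107  0.01      ]
```

View pics/crop0.png

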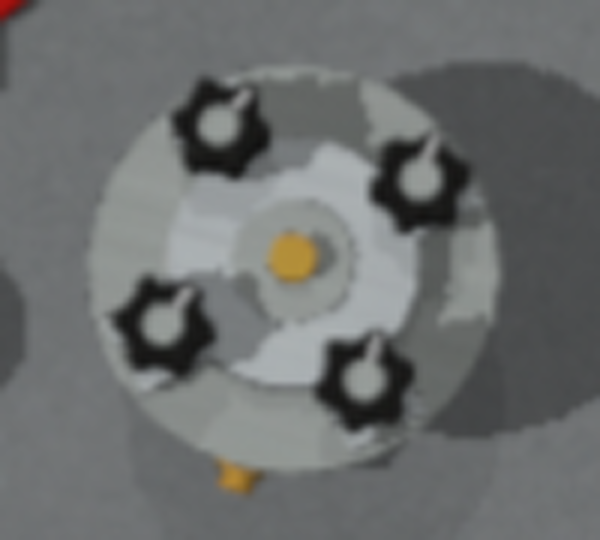

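The crop shows the smaller silver lid on the pot, with the brass fitting at (293,257) and four knobs whose white lines point up and slightly right. Next I'll move over the pot for a close wrist view.

>>> {"method": "jog_arm", "body": {"hand": [0.085,0.085,0.085,0.085,0.085], "travel": [[0.0295,0.0443,0.003],[0.0295,0.0443,0.003],[0.0295,0.0443,0.003],[0.0295,0.0443,0.003],[0.0295,0.0443,0.003]], "yaw": [0,0,0,0,0]}}

```text
time_s: 0.72
position: [0.3142, -0.3012, 0.2633]
tool_rot: [[0.953, 0.302, -0.0], [0.302, -0.953, 0.0], [0.0, -0.0, -1.0]]
ft_force: [-0.2, -0.1, -0.0]
grip_width: 0.0849
gripper_force: 0.0
```

>>> {"method": "jog_arm", "body": {"hand": [0.085,0.085,0.085,0.085,0.085], "travel": [[0.0295,0.0443,0.003],[0.0295,0.0443,0.003],[0.0295,0.0443,0.003],[0.0295,0.0443,0.003],[0.0295,0.0443,0.003]], "yaw": [0,0,0,0,0]}}

```text
time_s: 1.35
position: [0.4617, -0.0796, 0.2783]
tool_rot: [[0.953, 0.302, -0.0], [0.302, -0.953, 0.0], [-0.0, -0.0, -1.0]]
ft_force: [1.0, -1.1, -0.6]
grip_width: 0.0849
gripper_force: 0.0
```

>>> {"method": "jog_arm", "body": {"hand": [0.085,0.085,0.085,0.085,0.085], "travel": [[0.0295,0.0443,0.003],[0.0295,0.0443,0.003],[0,0,0],[0,0,0],[0,0,0]], "yaw": [0,0,0,0,0]}}

```text
time_s: 1.98
position: [0.5197, 0.0064, 0.2843]
tool_rot: [[0.954, 0.301, -0.0], [0.301, -0.954, -0.0], [-0.0, -0.0, -1.0]]
ft_force: [0.4, -0.7, -0.2]
grip_width: 0.0848
gripper_force: 0.0
```

Run:
```python
from h import *
T=pose();im=env.get_image("wrist")[:,:,::-1];np.save("T1.npy",T);print(T.round(4),env.observe()['q'],env.observe()['wrist_torque'],env.observe()['ft_force']);cv2.imwrite("pics/w1.png",im)
```

```text
[[ 9.538e-01  3.006e-01 -4.000e-04  5.197e-01]
 [ 3.006e-01 -9.538e-01 -1.000e-04  6.400e-03]
 [-4.000e-04 -1.000e-04 -1.000e+00  2.843e-01]
 [ 0.000e+00  0.000e+00  0.000e+00  1.000e+00]] [-1.23609486e+01  1.73577723e+01  7.50837505e+01 -6.84515011e-03
  8.75627948e+01  6.01526826e+01] [ 0.03386147 -0.00381633  0.00516351] [0.6025535  0.10019708 0.83682437]
```

View pics/w1.png

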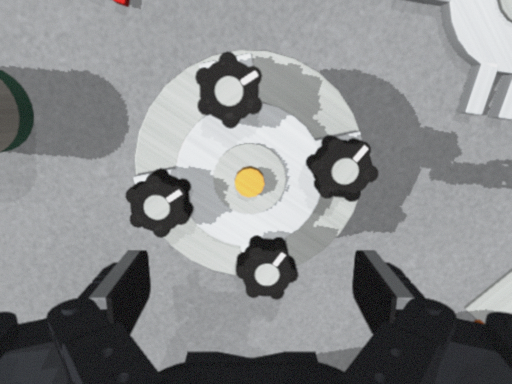

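The close wrist view shows the lid, the fitting at (249,183) and knobs at about (229,90), (345,170), (157,206) and (267,272). Their white lines point up and right, and there is nothing else near.

```bash
cat >> h.py <<'E'
def knobs(im,T,z=.168):
    m=(im.max(2)<70).astype(np.uint8);m[300:]=0
    cs,_=cv2.findContours(m,cv2.RETR_EXTERNAL,cv2.CHAIN_APPROX_NONE);out=[]
    for c in cs:
        A=cv2.contourArea(c);(x,y),r=cv2.minEnclosingCircle(c)
        if A<1200 or A/(np.pi*r*r)<.6: continue
        f=np.zeros_like(m);cv2.drawContours(f,[cv2.convexHull(c)],-1,1,-1);f=cv2.erode(f,np.ones((7,7)))
        g=((im.min(2)>120)&(f>0)).astype(np.uint8)
        n,l,s,_=cv2.connectedComponentsWithStats(g);g=(l==1+s[1:,4].argmax()).astype(np.uint8)
        d=cv2.morphologyEx(g,cv2.MORPH_OPEN,cv2.getStructuringElement(2,(15,15)))
        p=np.argwhere(d)[:,::-1].mean(0);L=np.argwhere((g>0)&(cv2.dilate(d,np.ones((3,3)))==0))[:,::-1].mean(0)
        P=at("wrist",p,z,T);v=at("wrist",L,z,T)-P;M=cv2.moments(c);Q=at("wrist",(M['m10']/M['m00'],M['m01']/M['m00']),z-.008,T)
        out.append((p,P,Q,np.degrees(np.arctan2(v[1],v[0])),np.linalg.norm(v)))
    return out
E
python3 - <<'E'
from h import *
im=cv2.imread("pics/w1.png");T=np.load("T1.npy")
P=[]
for k in knobs(im,T): print(*[np.round(x,4) for x in k]);P.append(k[1])
P=np.array(P);print(P.mean(0),np.linalg.norm(P-P.mean(0),axis=1),at("wrist",(249,183),.148,T))
print([np.degrees(np.arctan2(*(p-P.mean(0))[1::-1])) for p in P])
E
```

```text
[266.6036 274.1731] [ 0.4624 -0.0242  0.168 ] [ 0.4641 -0.0236  0.16  ] -17.9579 0.0166
[156.2937 206.9251] [0.4904 0.0707 0.168 ] [0.4916 0.0705 0.16  ] -39.1737 0.0165
[344.8916 170.715 ] [ 0.5576 -0.0519  0.168 ] [ 0.5582 -0.0516  0.16  ] -20.2003 0.0159
[228.5948  90.4708] [0.5852 0.0431 0.168 ] [0.5858 0.0435 0.16  ] -41.4861 0.0159
[0.52389282 0.00944393 0.168     ] [0.07011991 0.06987115 0.07000714 0.0699998 ] [0.52360681 0.00956237 0.148     ]
[np.float64(-151.33053118535955), np.float64(118.67239407851736), np.float64(-61.229209161635865), np.float64(28.780689595899304)]
```

>>> {"method": "jog_arm", "body": {"hand": [0.066,0.066,0.066,0.066,0.066], "travel": [[0.0326,0.0183,-0.03],[0.0326,0.0183,-0.03],[0,0,-0.034],[0,0,-0.034],[0,0,0]], "yaw": [0.017,0,0,0,0], "grip_force": 50}}

```text
time_s: 2.65
position: [0.5842, 0.0432, 0.1545]
tool_rot: [[0.948, 0.317, -0.005], [0.317, -0.948, 0.001], [-0.004, -0.002, -1.0]]
ft_force: [-0.5, 0.6, 0.7]
grip_width: 0.066
gripper_force: 0.0
```

```bash
cat > t.py <<'E'
from h import *
R=[];F=[]
for i in range(5):
    env.get_image("wrist");o=env.observe();R.append(o['wrist_torque']);F.append(o['ft_force'])
print(np.mean(R,0).round(3),"sd",np.std(R,0)[2].round(3),"F",np.mean(F,0).round(1),"pos",np.round(o['position'],4),"psi",np.degrees(np.arctan2(o['tool_rot'][1][0],o['tool_rot'][0][0])).round(1),"g",round(o['grip_width'],4),round(o['gripper_force'],1),"q6",round(o['q'][5],1),"t",o['time_s'])
E
python3 t.py
```

```text
[-0.02  -0.021 -0.023] sd 0.022 F [ 0.2 -0.2  0.2] pos [0.5859 0.0436 0.158 ] psi 18.5 g 0.0663 0.0 q6 64.2 t 2.9
```

>>> {"method": "jog_arm", "body": {"hand": [0.03,0.03,0.03,0.03,0.03], "travel": [[0,0,0],[0,0,0],[0,0,0],[0,0,0],[0,0,0]], "yaw": [0,0,0,0,0]}}

```text
time_s: 3.52
position: [0.5859, 0.0432, 0.1578]
tool_rot: [[0.948, 0.318, 0.003], [0.318, -0.948, -0.002], [0.002, 0.002, -1.0]]
ft_force: [-0.4, -2.1, 6.1]
grip_width: 0.0489
gripper_force: 50.9
```

```bash
python3 t.py
```

```text
[-0.509  0.148  0.026] sd 0.017 F [-1.1 -2.7  5.8] pos [0.5859 0.0432 0.1579] psi 18.5 g 0.0486 50.9 q6 64.2 t 3.775
```

>>> {"method": "jog_arm", "body": {"hand": [0.03,0.03,0.03,0.03,0.03], "travel": [[0,0,-0.0002],[0,0,-0.0002],[0,0,-0.0002],[0,0,-0.0002],[0,0,0]], "yaw": [-0.1,-0.1,-0.1,-0.1,0]}}

```text
time_s: 4.4
position: [0.5858, 0.0431, 0.1571]
tool_rot: [[0.997, -0.077, 0.003], [-0.077, -0.997, -0.002], [0.003, 0.002, -1.0]]
ft_force: [-0.4, -3.6, 5.9]
grip_width: 0.0488
gripper_force: 50.9
```

```bash
python3 t.py
```

```text
[-0.665  0.216  0.073] sd 0.014 F [-1.7 -3.8  6.7] pos [0.5859 0.0431 0.1571] psi -4.4 g 0.0486 50.9 q6 87.1 t 4.65
```

>>> {"method": "jog_arm", "body": {"hand": [0.03,0.03,0.03,0.03,0.03], "travel": [[0,0,-0.0002],[0,0,-0.0002],[0,0,-0.0001],[0,0,0],[0,0,0]], "yaw": [-0.09,-0.08,-0.08,0,0]}}

```text
time_s: 5.28
position: [0.5858, 0.043, 0.1566]
tool_rot: [[0.947, -0.32, 0.003], [-0.32, -0.947, -0.002], [0.003, 0.001, -1.0]]
ft_force: [-1.7, -4.5, 6.3]
grip_width: 0.049
gripper_force: 50.8
```

```bash
python3 t.py
```

```text
[-0.734  0.279  0.099] sd 0.025 F [-1.3 -4.1  6.5] pos [0.5858 0.043  0.1567] psi -18.7 g 0.049 50.8 q6 101.4 t 5.525
```

>>> {"method": "jog_arm", "body": {"hand": [0.03,0.03,0.03,0.03,0.03], "travel": [[0,0,-0.0002],[0,0,-0.0001],[0,0,-0.0001],[0,0,0],[0,0,0]], "yaw": [-0.07,-0.07,-0.06,0,0]}}

```text
time_s: 6.15
position: [0.5858, 0.043, 0.1563]
tool_rot: [[0.865, -0.502, 0.003], [-0.502, -0.865, -0.002], [0.003, 0.001, -1.0]]
ft_force: [-2.6, -4.9, 7.2]
grip_width: 0.0485
gripper_force: 50.9
```

```bash
python3 t.py
```

```text
[-0.815  0.381  0.168] sd 0.038 F [-1.6 -4.1  7.6] pos [0.5858 0.043  0.1563] psi -30.1 g 0.0488 50.9 q6 112.9 t 6.4
```

>>> {"method": "jog_arm", "body": {"hand": [0.03,0.066,0.066,0.066,0.066], "travel": [[0,0,-0.0001],[0,0,0],[0,0,0],[0,0,0.04],[0,0,0.01]], "yaw": [-0.05,0,0,0,0.187]}}

```text
time_s: 7.02
position: [0.586, 0.044, 0.2067]
tool_rot: [[0.927, -0.375, 0.004], [-0.375, -0.927, -0.0], [0.003, -0.001, -1.0]]
ft_force: [0.5, -0.5, -0.9]
grip_width: 0.0661
gripper_force: 0.0
```

>>> {"method": "jog_arm", "body": {"hand": [0.066,0.066,0.066,0.066,0.066], "travel": [[-0.0412,-0.0224,0],[-0.0412,-0.0224,0],[-0.0413,-0.0225,0],[0,0,0],[0,0,0]], "yaw": [0.187,0.187,0.187,0.187,0.187]}}

```text
time_s: 7.65
position: [0.4613, -0.0235, 0.2048]
tool_rot: [[0.852, 0.524, 0.0], [0.524, -0.852, 0.0], [0.0, 0.0, -1.0]]
ft_force: [0.3, -0.2, 0.3]
grip_width: 0.0661
gripper_force: 0.0
```

```bash
python3 t.py
```

```text
[0.011 0.011 0.009] sd 0.017 F [-0.2  0.3  0.3] pos [ 0.4616 -0.0233  0.2045] psi 31.1 g 0.0663 0.0 q6 41.3 t 7.9
```

>>> {"method": "jog_arm", "body": {"hand": [0.066,0.066,0.066,0.066,0.066], "travel": [[0.0005,-0.001,0],[0,0,-0.024],[0,0,-0.0235],[0,0,0],[0,0,0]], "yaw": [0.187,0,0,0,0]}}

```text
time_s: 8.52
position: [0.4625, -0.0245, 0.1578]
tool_rot: [[0.744, 0.668, 0.001], [0.668, -0.744, -0.0], [0.001, 0.001, -1.0]]
ft_force: [1.0, 0.3, 0.4]
grip_width: 0.0664
gripper_force: 0.0
```

>>> {"method": "jog_arm", "body": {"hand": [0.03,0.03,0.03,0.03,0.03], "travel": [[0,0,0],[0,0,0],[0,0,0],[0,0,0],[0,0,0]], "yaw": [0,0,0,0,0]}}

```text
time_s: 9.15
position: [0.4626, -0.0245, 0.1582]
tool_rot: [[0.744, 0.669, 0.002], [0.669, -0.744, -0.001], [0.001, 0.002, -1.0]]
ft_force: [-1.1, 0.4, 4.9]
grip_width: 0.049
gripper_force: 50.8
```

```bash
python3 t.py
```

```text
[ 0.041  0.175 -0.017] sd 0.028 F [-1.2  0.3  5.4] pos [ 0.4626 -0.0245  0.1582] psi 42.0 g 0.0489 50.8 q6 30.3 t 9.4
```

>>> {"method": "jog_arm", "body": {"hand": [0.03,0.03,0.03,0.03,0.03], "travel": [[0,0,-0.0002],[0,0,-0.0002],[0,0,-0.0002],[0,0,-0.0002],[0,0,0]], "yaw": [-0.1,-0.1,-0.1,-0.08,0]}}

```text
time_s: 10.02
position: [0.4625, -0.0244, 0.1574]
tool_rot: [[0.939, 0.345, 0.002], [0.345, -0.939, -0.001], [0.002, 0.001, -1.0]]
ft_force: [-0.9, 1.4, 6.1]
grip_width: 0.0484
gripper_force: 50.7
```

```bash
python3 t.py
```

```text
[0.129 0.226 0.069] sd 0.023 F [-1.3  0.9  6.8] pos [ 0.4625 -0.0245  0.1574] psi 20.2 g 0.0484 50.7 q6 52.1 t 10.275
```

>>> {"method": "jog_arm", "body": {"hand": [0.03,0.03,0.03,0.03,0.03], "travel": [[0,0,-0.0002],[0,0,-0.0001],[0,0,-0.0001],[0,0,0],[0,0,0]], "yaw": [-0.07,-0.07,-0.06,0,0]}}

```text
time_s: 10.9
position: [0.4625, -0.0244, 0.157]
tool_rot: [[0.988, 0.152, 0.002], [0.152, -0.988, -0.001], [0.002, 0.001, -1.0]]
ft_force: [-1.7, 1.2, 6.2]
grip_width: 0.0487
gripper_force: 50.6
```

```bash
python3 t.py
```

```text
[0.169 0.247 0.086] sd 0.011 F [-1.2  1.1  6.7] pos [ 0.4625 -0.0244  0.1571] psi 8.7 g 0.0486 50.6 q6 63.5 t 11.15
```

>>> {"method": "jog_arm", "body": {"hand": [0.03,0.03,0.03,0.03,0.03], "travel": [[0,0,-0.0002],[0,0,-0.0001],[0,0,-0.0001],[0,0,0],[0,0,0]], "yaw": [-0.07,-0.07,-0.06,0,0]}}

```text
time_s: 11.78
position: [0.4625, -0.0244, 0.1567]
tool_rot: [[0.999, -0.047, 0.002], [-0.047, -0.999, -0.0], [0.002, 0.0, -1.0]]
ft_force: [-1.7, 1.2, 6.4]
grip_width: 0.0485
gripper_force: 50.6
```

```bash
python3 t.py
```

```text
[0.19  0.263 0.063] sd 0.023 F [-1.5  1.1  6.8] pos [ 0.4625 -0.0244  0.1567] psi -2.7 g 0.0483 50.6 q6 75.0 t 12.025
```

>>> {"method": "jog_arm", "body": {"hand": [0.03,0.03,0.03,0.03,0.03], "travel": [[0,0,-0.0002],[0,0,-0.0001],[0,0,-0.0001],[0,0,0],[0,0,0]], "yaw": [-0.07,-0.07,-0.06,0,0]}}

```text
time_s: 12.65
position: [0.4625, -0.0243, 0.1563]
tool_rot: [[0.97, -0.245, 0.002], [-0.245, -0.97, -0.0], [0.002, -0.0, -1.0]]
ft_force: [-1.6, 1.7, 6.7]
grip_width: 0.0487
gripper_force: 51.4
```

```bash
python3 t.py
```

```text
[0.243 0.261 0.131] sd 0.02 F [-1.3  1.7  7. ] pos [ 0.4625 -0.0243  0.1563] psi -14.2 g 0.0489 51.4 q6 86.4 t 12.9
```

>>> {"method": "jog_arm", "body": {"hand": [0.03,0.03,0.066,0.066,0.066], "travel": [[0,0,-0.0001],[0,0,-0.0001],[0,0,0],[0,0,0],[0,0,0.05]], "yaw": [-0.05,-0.05,0,0,0]}}

```text
time_s: 13.52
position: [0.4608, -0.0241, 0.2031]
tool_rot: [[0.94, -0.34, -0.007], [-0.34, -0.94, 0.002], [-0.007, 0.0, -1.0]]
ft_force: [0.9, -1.2, 0.7]
grip_width: 0.0659
gripper_force: 0.0
```

>>> {"method": "jog_arm", "body": {"hand": [0.066,0.066,0.066,0.066,0.066], "travel": [[0.0317,-0.0092,0],[0.0317,-0.0092,0],[0.0317,-0.0092,0],[0,0,0],[0,0,0]], "yaw": [0.187,0.187,0.187,0.187,0.187]}}

```text
time_s: 14.15
position: [0.5574, -0.0522, 0.2044]
tool_rot: [[0.829, 0.56, -0.001], [0.56, -0.829, 0.0], [-0.0, -0.001, -1.0]]
ft_force: [1.0, 0.2, -0.0]
grip_width: 0.0661
gripper_force: 0.0
```

>>> {"method": "jog_arm", "body": {"hand": [0.066,0.066,0.066,0.066,0.066], "travel": [[0,0,0],[0,0,-0.024],[0,0,-0.024],[0,0,0],[0,0,0]], "yaw": [0.107,0,0,0,0]}}

```text
time_s: 14.78
position: [0.5576, -0.0521, 0.1577]
tool_rot: [[0.768, 0.64, 0.001], [0.64, -0.768, -0.0], [0.001, 0.001, -1.0]]
ft_force: [0.8, -0.4, 0.4]
grip_width: 0.0659
gripper_force: 0.0
```

```bash
python3 t.py
```

```text
[ 0.009 -0.012  0.003] sd 0.021 F [ 0.1 -0.2 -0.1] pos [ 0.5574 -0.0521  0.1575] psi 39.8 g 0.0661 0.0 q6 32.7 t 15.025
```

>>> {"method": "jog_arm", "body": {"hand": [0.03,0.03,0.03,0.03,0.03], "travel": [[0,0,0],[0,0,0],[0,0,0],[0,0,0],[0,0,0]], "yaw": [0,0,0,0,0]}}

```text
time_s: 15.65
position: [0.5575, -0.0523, 0.1575]
tool_rot: [[0.768, 0.64, 0.001], [0.64, -0.768, -0.001], [0.001, 0.001, -1.0]]
ft_force: [-0.3, -1.3, 6.5]
grip_width: 0.0485
gripper_force: 51.3
```

>>> {"method": "jog_arm", "body": {"hand": [0.03,0.03,0.03,0.03,0.03], "travel": [[0,0,-0.0002],[0,0,-0.0002],[0,0,-0.0002],[0,0,-0.0002],[0,0,0]], "yaw": [-0.1,-0.1,-0.1,-0.08,0]}}

```text
time_s: 16.27
position: [0.5574, -0.0521, 0.1567]
tool_rot: [[0.951, 0.309, 0.001], [0.309, -0.951, -0.001], [0.001, 0.001, -1.0]]
ft_force: [-0.9, -0.4, 6.6]
grip_width: 0.0487
gripper_force: 51.3
```

```bash
python3 t.py
```

```text
[-0.091  0.192  0.08 ] sd 0.03 F [-1.4 -0.   6.6] pos [ 0.5574 -0.0522  0.1568] psi 18.0 g 0.0485 51.3 q6 54.5 t 16.525
```

Still loose at 0.38 rad.

>>> {"method": "jog_arm", "body": {"hand": [0.03,0.03,0.03,0.03,0.03], "travel": [[0,0,-0.0002],[0,0,-0.0001],[0,0,-0.0001],[0,0,0],[0,0,0]], "yaw": [-0.07,-0.07,-0.06,0,0]}}

```text
time_s: 17.15
position: [0.5574, -0.052, 0.1564]
tool_rot: [[0.993, 0.115, 0.001], [0.115, -0.993, -0.0], [0.001, 0.001, -1.0]]
ft_force: [-1.0, 0.4, 6.4]
grip_width: 0.0488
gripper_force: 52.1
```

```bash
python3 t.py
```

```text
[-0.048  0.195  0.064] sd 0.022 F [-1.7 -0.1  7. ] pos [ 0.5574 -0.0521  0.1564] psi 6.6 g 0.0485 52.1 q6 66.0 t 17.4
```

>>> {"method": "jog_arm", "body": {"hand": [0.03,0.03,0.03,0.03,0.03], "travel": [[0,0,-0.0002],[0,0,-0.0002],[0,0,-0.0001],[0,0,0],[0,0,0]], "yaw": [-0.09,-0.08,-0.08,0,0]}}

```text
time_s: 18.02
position: [0.5574, -0.052, 0.1559]
tool_rot: [[0.991, -0.134, 0.001], [-0.134, -0.991, -0.0], [0.001, 0.0, -1.0]]
ft_force: [-2.2, -0.3, 7.8]
grip_width: 0.0485
gripper_force: 52.1
```

```bash
python3 t.py
```

```text
[0.048 0.247 0.17 ] sd 0.029 F [-1.7 -0.2  7.6] pos [ 0.5574 -0.052   0.156 ] psi -7.7 g 0.0489 52.1 q6 80.3 t 18.275
```

>>> {"method": "jog_arm", "body": {"hand": [0.066,0.066,0.066,0.066,0.066], "travel": [[0,0,0],[0,0,0],[0,0,0.05],[-0.0168,0.0307,0],[-0.0168,0.0307,0]], "yaw": [0,0,0,0.187,0.187]}}

```text
time_s: 18.9
position: [0.5232, 0.01, 0.2052]
tool_rot: [[0.97, 0.242, 0.0], [0.242, -0.97, 0.0], [0.0, 0.0, -1.0]]
ft_force: [-1.0, 1.1, -0.1]
grip_width: 0.0661
gripper_force: 0.0
```

>>> {"method": "jog_arm", "body": {"hand": [0.066,0.066,0.066,0.066,0.066], "travel": [[-0.0168,0.0307,0],[-0.0166,0.0306,0],[0,0,0],[0,0,-0.024],[0,0,-0.024]], "yaw": [0.123,0,0,0,0]}}

```text
time_s: 19.52
position: [0.4907, 0.0701, 0.1565]
tool_rot: [[0.935, 0.354, 0.001], [0.354, -0.935, -0.0], [0.001, 0.001, -1.0]]
ft_force: [1.1, 1.0, 0.0]
grip_width: 0.0656
gripper_force: 0.0
```

```bash
python3 t.py
```

```text
[-0.01   0.041 -0.003] sd 0.032 F [ 0.1  0.1 -0.6] pos [0.4909 0.0703 0.1579] psi 20.7 g 0.0657 0.0 q6 63.7 t 19.775
```

>>> {"method": "jog_arm", "body": {"hand": [0.03,0.03,0.03,0.03,0.03], "travel": [[0,0,0],[0,0,0],[0,0,0],[0,0,0],[0,0,0]], "yaw": [0,0,0,0,0]}}

```text
time_s: 20.4
position: [0.4906, 0.0708, 0.1584]
tool_rot: [[0.935, 0.354, 0.002], [0.354, -0.935, 0.0], [0.002, 0.001, -1.0]]
ft_force: [-0.6, 1.3, 5.2]
grip_width: 0.0492
gripper_force: 50.9
```

>>> {"method": "jog_arm", "body": {"hand": [0.03,0.03,0.03,0.03,0.03], "travel": [[0,0,-0.0002],[0,0,-0.0002],[0,0,-0.0002],[0,0,-0.0002],[0,0,0]], "yaw": [-0.1,-0.1,-0.1,-0.08,0]}}

```text
time_s: 21.02
position: [0.4907, 0.0707, 0.1577]
tool_rot: [[1.0, -0.019, 0.002], [-0.019, -1.0, -0.0], [0.002, 0.0, -1.0]]
ft_force: [-0.3, 0.6, 5.7]
grip_width: 0.0486
gripper_force: 50.8
```

```bash
python3 t.py
```

```text
[0.137 0.268 0.111] sd 0.037 F [-1.8  0.4  6.1] pos [0.4907 0.0707 0.1577] psi -1.0 g 0.0487 50.8 q6 85.5 t 21.275
```

>>> {"method": "jog_arm", "body": {"hand": [0.03,0.03,0.03,0.03,0.03], "travel": [[0,0,-0.0001],[0,0,-0.0001],[0,0,-0.0001],[0,0,0],[0,0,0]], "yaw": [-0.05,-0.05,-0.05,0,0]}}

```text
time_s: 21.9
position: [0.4907, 0.0707, 0.1574]
tool_rot: [[0.986, -0.167, 0.002], [-0.167, -0.986, -0.0], [0.002, -0.0, -1.0]]
ft_force: [-1.9, 0.4, 6.1]
grip_width: 0.0488
gripper_force: 50.8
```

```bash
python3 t.py
```

```text
[0.108 0.272 0.158] sd 0.024 F [-2.   0.6  6.8] pos [0.4907 0.0707 0.1575] psi -9.6 g 0.0486 50.8 q6 94.1 t 22.15
```

>>> {"method": "jog_arm", "body": {"hand": [0.03,0.066,0.066,0.066,0.066], "travel": [[0,0,-0.0001],[0,0,0],[0,0,0],[0,0,0.05],[0.0317,-0.0092,0]], "yaw": [-0.03,0,0,0,0.18]}}

```text
time_s: 22.78
position: [0.5226, 0.0618, 0.2096]
tool_rot: [[1.0, -0.013, 0.006], [-0.013, -1.0, -0.001], [0.006, 0.0, -1.0]]
ft_force: [-0.5, 0.4, 0.3]
grip_width: 0.0657
gripper_force: 0.0
```

>>> {"method": "jog_arm", "body": {"hand": [0.066,0.066,0.066,0.066,0.066], "travel": [[0.0317,-0.0092,0],[0.0317,-0.0091,0],[0,0,0],[0,0,-0.0255],[0,0,-0.0255]], "yaw": [0.18,0.18,0.18,0,0]}}

```text
time_s: 23.4
position: [0.5854, 0.0431, 0.1543]
tool_rot: [[0.867, 0.499, 0.0], [0.499, -0.867, -0.0], [0.0, 0.0, -1.0]]
ft_force: [0.7, -0.3, 0.6]
grip_width: 0.0658
gripper_force: 0.0
```

```bash
python3 t.py
python3 - <<'E'
from h import *
im=env.get_image("wrist")[:,:,::-1];cv2.imwrite("pics/w2.png",im)
E
```

```text
[-0.017  0.005  0.012] sd 0.032 F [-0.4 -0.2 -0.7] pos [0.5858 0.0431 0.156 ] psi 29.9 g 0.0658 0.0 q6 52.8 t 23.65
```

View pics/w2.png

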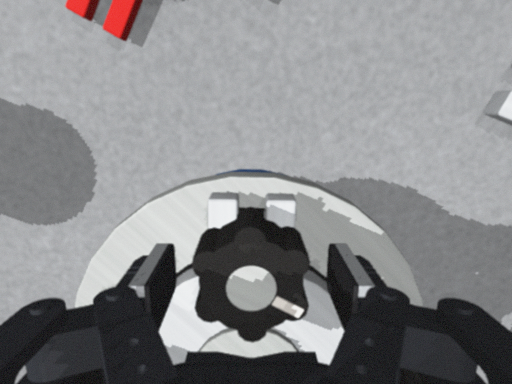

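The wrist view shows knob A centred between the open pads, with the cap at (252,288), the line at (290,307) and the pads facing valleys. Alignment is good.

>>> {"method": "jog_arm", "body": {"hand": [0.03,0.03,0.03,0.03,0.03], "travel": [[0,0,0],[0,0,0],[0,0,0],[0,0,0],[0,0,0]], "yaw": [0,0,0,0,0], "grip_force": 65}}

```text
time_s: 24.32
position: [0.5857, 0.0432, 0.1564]
tool_rot: [[0.867, 0.499, 0.002], [0.499, -0.867, -0.0], [0.002, 0.001, -1.0]]
ft_force: [-1.7, 0.8, 5.7]
grip_width: 0.048
gripper_force: 66.5
```

>>> {"method": "jog_arm", "body": {"hand": [0.03,0.03,0.03,0.03,0.03], "travel": [[0,0,-0.0003],[0,0,-0.0003],[0,0,-0.0003],[0,0,-0.0003],[0,0,0]], "yaw": [-0.15,-0.15,-0.15,-0.15,0]}}

```text
time_s: 24.95
position: [0.5857, 0.043, 0.1554]
tool_rot: [[0.997, -0.079, 0.003], [-0.079, -0.997, -0.001], [0.003, 0.001, -1.0]]
ft_force: [-1.5, -0.6, 7.3]
grip_width: 0.0481
gripper_force: 66.4
```

```bash
python3 t.py
```

```text
[-0.104  0.362  0.362] sd 0.016 F [-2.  -0.7  7.5] pos [0.5857 0.0431 0.1554] psi -4.4 g 0.0484 66.4 q6 87.1 t 25.2
```

>>> {"method": "jog_arm", "body": {"hand": [0.03,0.03,0.03,0.03,0.03], "travel": [[0,0,-0.0002],[0,0,-0.0001],[0,0,0],[0,0,0],[0,0,0]], "yaw": [-0.08,-0.07,0,0,0]}}

```text
time_s: 25.82
position: [0.5857, 0.043, 0.1552]
tool_rot: [[0.974, -0.225, 0.003], [-0.225, -0.974, -0.001], [0.003, 0.0, -1.0]]
ft_force: [-2.2, -0.4, 7.3]
grip_width: 0.0483
gripper_force: 66.4
```

```bash
python3 t.py
```

```text
[-0.149  0.364  0.456] sd 0.028 F [-2.  -0.5  8. ] pos [0.5857 0.043  0.1552] psi -13.0 g 0.0483 66.4 q6 95.7 t 26.075
```

>>> {"method": "jog_arm", "body": {"hand": [0.066,0.066,0.066,0.066,0.066], "travel": [[0,0,0],[0,0,0],[0,0,0.05],[0,0,0],[-0.0411,-0.0224,0]], "yaw": [0,0,0,0.18,0.18]}}

```text
time_s: 26.7
position: [0.545, 0.021, 0.2033]
tool_rot: [[0.99, 0.139, 0.002], [0.139, -0.99, -0.0], [0.002, 0.0, -1.0]]
ft_force: [-0.9, -0.9, 0.1]
grip_width: 0.0657
gripper_force: 0.0
```

>>> {"method": "jog_arm", "body": {"hand": [0.066,0.066,0.066,0.066,0.066], "travel": [[-0.0411,-0.0224,0],[-0.0411,-0.0225,0],[0,0,0],[0,0,0],[0,0,-0.0246]], "yaw": [0.18,0.18,0.18,0.074,0]}}

```text
time_s: 27.32
position: [0.4628, -0.0244, 0.1798]
tool_rot: [[0.734, 0.679, 0.004], [0.679, -0.734, -0.001], [0.002, 0.003, -1.0]]
ft_force: [-0.4, -0.5, -0.5]
grip_width: 0.066
gripper_force: 0.0
```

```bash
python3 t.py
```

```text
[ 0.022  0.02  -0.02 ] sd 0.026 F [-0.2 -0.1 -0. ] pos [ 0.4623 -0.0242  0.1794] psi 42.7 g 0.0662 0.0 q6 29.6 t 27.575
```

>>> {"method": "jog_arm", "body": {"hand": [0.066,0.066,0.03,0.03,0.03], "travel": [[0,0,-0.0235],[0,0,0],[0,0,0],[0,0,0],[0,0,0]], "yaw": [0,0,0,0,0]}}

```text
time_s: 28.2
position: [0.4627, -0.0244, 0.1568]
tool_rot: [[0.735, 0.679, 0.003], [0.679, -0.735, -0.001], [0.001, 0.003, -1.0]]
ft_force: [-0.7, -0.4, 6.2]
grip_width: 0.0483
gripper_force: 66.5
```

>>> {"method": "jog_arm", "body": {"hand": [0.03,0.03,0.03,0.03,0.03], "travel": [[0,0,0],[0,0,-0.0003],[0,0,-0.0003],[0,0,-0.0003],[0,0,-0.0003]], "yaw": [0,-0.15,-0.15,-0.15,-0.15]}}

```text
time_s: 28.82
position: [0.4627, -0.0244, 0.1558]
tool_rot: [[0.99, 0.141, 0.003], [0.141, -0.99, -0.001], [0.003, 0.002, -1.0]]
ft_force: [-2.7, 0.2, 9.6]
grip_width: 0.0482
gripper_force: 66.5
```

```bash
python3 t.py
```

```text
[-0.025  0.348  0.338] sd 0.047 F [-2.  -0.4  9.1] pos [ 0.4626 -0.0244  0.1558] psi 8.4 g 0.0479 66.5 q6 63.9 t 29.075
```

>>> {"method": "jog_arm", "body": {"hand": [0.03,0.03,0.03,0.03,0.03], "travel": [[0,0,-0.0002],[0,0,-0.0002],[0,0,0],[0,0,0],[0,0,0]], "yaw": [-0.09,-0.09,0,0,0]}}

```text
time_s: 29.7
position: [0.4626, -0.0243, 0.1555]
tool_rot: [[0.999, -0.033, 0.003], [-0.033, -0.999, -0.001], [0.003, 0.001, -1.0]]
ft_force: [-2.3, -0.4, 10.1]
grip_width: 0.0485
gripper_force: 66.6
```

```bash
python3 t.py
```

```text
[-0.006  0.403  0.375] sd 0.014 F [-2.5  0.1 10.4] pos [ 0.4627 -0.0243  0.1555] psi -1.9 g 0.0481 66.6 q6 74.2 t 29.95
```

>>> {"method": "jog_arm", "body": {"hand": [0.03,0.03,0.066,0.066,0.066], "travel": [[0,0,-0.0002],[0,0,0],[0,0,0],[0,0,0],[0,0,0.05]], "yaw": [-0.1,0,0,0,0]}}

```text
time_s: 30.58
position: [0.4608, -0.0238, 0.2018]
tool_rot: [[0.991, -0.134, -0.007], [-0.134, -0.991, 0.002], [-0.007, -0.001, -1.0]]
ft_force: [-0.0, 0.1, 1.0]
grip_width: 0.0665
gripper_force: 0.0
```

>>> {"method": "jog_arm", "body": {"hand": [0.066,0.066,0.066,0.066,0.066], "travel": [[0.0316,-0.0092,0],[0.0316,-0.0092,0],[0.0316,-0.0093,0],[0,0,0],[0,0,-0.0246]], "yaw": [0.045,0,0,0,0]}}

```text
time_s: 31.2
position: [0.5571, -0.0518, 0.1797]
tool_rot: [[0.996, -0.089, 0.003], [-0.089, -0.996, -0.001], [0.003, 0.001, -1.0]]
ft_force: [0.4, 0.1, 0.5]
grip_width: 0.066
gripper_force: 0.0
```

```bash
python3 t.py
```

```text
[ 0.016  0.002 -0.013] sd 0.023 F [-0.6  0.2 -0.7] pos [ 0.5567 -0.0517  0.1797] psi -5.1 g 0.0661 0.0 q6 77.7 t 31.45
```

>>> {"method": "jog_arm", "body": {"hand": [0.066,0.066,0.03,0.03,0.03], "travel": [[0.0005,0,-0.0237],[0,0,0],[0,0,0],[0,0,0],[0,0,0]], "yaw": [0,0,0,0,0]}}

```text
time_s: 32.08
position: [0.5577, -0.052, 0.1568]
tool_rot: [[0.996, -0.089, 0.002], [-0.089, -0.996, -0.001], [0.002, 0.001, -1.0]]
ft_force: [-1.9, -0.4, 6.7]
grip_width: 0.0484
gripper_force: 66.8
```

>>> {"method": "jog_arm", "body": {"hand": [0.03,0.03,0.03,0.03,0.03], "travel": [[0,0,0],[0,0,-0.0003],[0,0,-0.0003],[0,0,-0.0003],[0,0,-0.0003]], "yaw": [0,-0.15,-0.15,-0.15,-0.15]}}

```text
time_s: 32.7
position: [0.5577, -0.0519, 0.1559]
tool_rot: [[0.769, -0.639, 0.002], [-0.639, -0.769, -0.001], [0.003, -0.001, -1.0]]
ft_force: [-3.2, -0.5, 8.8]
grip_width: 0.0484
gripper_force: 66.9
```

```bash
python3 t.py
```

```text
[0.06  0.472 0.358] sd 0.025 F [-2.7  0.3  8.5] pos [ 0.5577 -0.0519  0.1559] psi -39.4 g 0.048 66.9 q6 112.0 t 32.95
```

>>> {"method": "jog_arm", "body": {"hand": [0.03,0.03,0.03,0.03,0.03], "travel": [[0,0,-0.0002],[0,0,-0.0002],[0,0,0],[0,0,0],[0,0,0]], "yaw": [-0.1,-0.1,0,0,0]}}

```text
time_s: 33.58
position: [0.5578, -0.0519, 0.1556]
tool_rot: [[0.631, -0.776, 0.003], [-0.776, -0.631, -0.001], [0.003, -0.001, -1.0]]
ft_force: [-2.7, 0.3, 9.3]
grip_width: 0.0481
gripper_force: 67.0
```

```bash
python3 t.py
```

```text
[0.072 0.506 0.44 ] sd 0.029 F [-2.7  0.8  9.3] pos [ 0.5577 -0.0519  0.1555] psi -50.9 g 0.0482 67.0 q6 123.5 t 33.825
```

>>> {"method": "jog_arm", "body": {"hand": [0.066,0.066,0.066,0.066,0.066], "travel": [[0,0,0],[0,0,0],[0,0,0.05],[-0.0168,0.0307,0],[-0.0168,0.0307,0]], "yaw": [0,0,0,0.185,0.185]}}

```text
time_s: 34.45
position: [0.5234, 0.0101, 0.204]
tool_rot: [[0.871, -0.492, 0.001], [-0.492, -0.871, -0.0], [0.001, -0.0, -1.0]]
ft_force: [-0.3, 0.9, -0.4]
grip_width: 0.0659
gripper_force: 0.0
```

>>> {"method": "jog_arm", "body": {"hand": [0.066,0.066,0.066,0.066,0.066], "travel": [[-0.0168,0.0307,0],[-0.0168,0.0306,0],[0,0,0],[0,0,-0.024],[0,0,0]], "yaw": [0.185,0.183,0,0,0]}}

```text
time_s: 35.08
position: [0.4899, 0.0704, 0.1786]
tool_rot: [[0.988, -0.153, -0.003], [-0.153, -0.988, 0.0], [-0.003, 0.0, -1.0]]
ft_force: [-1.2, -0.1, 1.0]
grip_width: 0.0659
gripper_force: 0.0
```

```bash
python3 t.py
```

```text
[-0.003 -0.01   0.005] sd 0.028 F [-0.6 -0.  -0. ] pos [0.4905 0.0706 0.1803] psi -8.7 g 0.0654 0.0 q6 93.2 t 35.325
```

>>> {"method": "jog_arm", "body": {"hand": [0.066,0.066,0.03,0.03,0.03], "travel": [[0,0,-0.0233],[0,0,0],[0,0,0],[0,0,0],[0,0,0]], "yaw": [0,0,0,0,0]}}

```text
time_s: 35.95
position: [0.4905, 0.0707, 0.1575]
tool_rot: [[0.989, -0.151, 0.002], [-0.151, -0.989, -0.001], [0.002, 0.0, -1.0]]
ft_force: [-2.5, -1.3, 6.1]
grip_width: 0.0483
gripper_force: 66.7
```

>>> {"method": "jog_arm", "body": {"hand": [0.03,0.03,0.03,0.03,0.03], "travel": [[0,0,0],[0,0,-0.0003],[0,0,-0.0003],[0,0,-0.0003],[0,0,-0.0003]], "yaw": [0,-0.15,-0.15,-0.15,-0.15]}}

```text
time_s: 36.58
position: [0.4905, 0.0707, 0.1566]
tool_rot: [[0.728, -0.685, 0.002], [-0.685, -0.728, -0.001], [0.002, -0.001, -1.0]]
ft_force: [-2.6, -2.0, 9.6]
grip_width: 0.0482
gripper_force: 66.9
```

```bash
python3 t.py
```

```text
[-0.215  0.492  0.348] sd 0.039 F [-2.8 -1.2  9. ] pos [0.4905 0.0707 0.1566] psi -43.0 g 0.0484 66.8 q6 127.5 t 36.825
```

Adding 0.2 rad, as on B. That brings q6 to about 139, within range.

>>> {"method": "jog_arm", "body": {"hand": [0.03,0.03,0.03,0.03,0.03], "travel": [[0,0,-0.0002],[0,0,-0.0002],[0,0,0],[0,0,0],[0,0,0]], "yaw": [-0.1,-0.1,0,0,0]}}

```text
time_s: 37.45
position: [0.4905, 0.0707, 0.1563]
tool_rot: [[0.581, -0.814, 0.002], [-0.814, -0.581, -0.001], [0.002, -0.001, -1.0]]
ft_force: [-2.9, -2.1, 9.9]
grip_width: 0.0481
gripper_force: 66.9
```

```bash
python3 t.py
```

```text
[-0.231  0.542  0.434] sd 0.015 F [-3.  -1.3  9.8] pos [0.4905 0.0707 0.1563] psi -54.4 g 0.0483 66.9 q6 139.0 t 37.7
```

>>> {"method": "jog_arm", "body": {"hand": [0.066,0.066,0.066,0.066,0.066], "travel": [[0,0,0],[0,0,0],[0,0,0.05],[0.01,-0.02,0.05],[0.02,-0.04,0.03]], "yaw": [0,0,0,0.18,0.18]}}

```text
time_s: 38.33
position: [0.5204, 0.0111, 0.2875]
tool_rot: [[0.835, -0.551, 0.003], [-0.551, -0.835, -0.0], [0.003, -0.002, -1.0]]
ft_force: [0.1, -0.3, -0.4]
grip_width: 0.0661
gripper_force: 0.0
```

>>> {"method": "jog_arm", "body": {"hand": [0.066,0.066,0.066,0.066,0.066], "travel": [[0,0,0],[0,0,0],[0,0,0],[0,0,0],[0,0,0]], "yaw": [0.18,0.18,0.18,0,0]}}

```text
time_s: 38.95
position: [0.5201, 0.0109, 0.2847]
tool_rot: [[0.999, -0.055, -0.0], [-0.055, -0.999, 0.0], [-0.0, -0.0, -1.0]]
ft_force: [-0.1, -0.2, 0.9]
grip_width: 0.066
gripper_force: 0.0
```

Run:
```python
from h import *
T=pose();im=env.get_image("wrist")[:,:,::-1];cv2.imwrite("pics/w3.png",im);print(T[:3,3])
for k in knobs(im,T,.165): print(k[1].round(4),k[3].round(1))
```

```text
[0.52009734 0.01092634 0.28468172]
[0.5852 0.043  0.165 ] -125.4
```

View pics/w3.png

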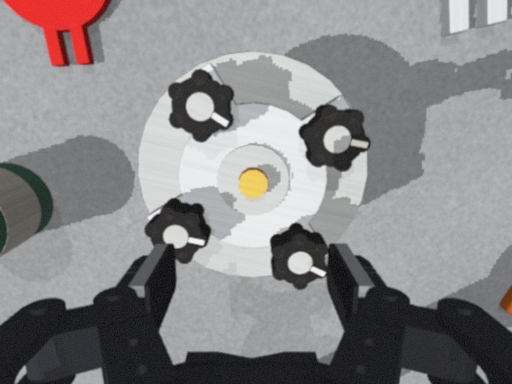

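The wrist view shows the lid seated and centred (fitting at (253,183)), all four knobs turned well clockwise, and the gripper clear of everything. The last moments were about 0.46, 0.40, 0.44 and 0.43 N m, so I'm handing in.

```bash
python3 -c "
from rig import env
print(env.close_job())"
```

```text
the job is handed in; nothing more can be done
None
```

I tightened all four knobs in star order in two passes, snug then firm, ending at about 0.40–0.46 N m by wrist torque (the 0.40 is an estimate, since that knob's last 0.1 rad went unmeasured), left the lid seated and the gripper clear, and handed the job in at about 39 s with no verdict shown.

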